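Work a torque strut in behind the rack upright

ROBOT

A 7-joint arm with a two-finger parallel gripper is mounted at the origin on the work surface. World frame = base frame: x ahead of the robot, y to its left, z up, the work surface at z = 0. Lengths are in m, angles in rad, forces in N, time in s.
With the tool pointing down it reaches from about 0.35 to 0.9 m from the base axis. Payload 19.9 kg.
Tool frame: the origin (TCP) lies between the finger pads; the fingertips stand 19 mm ahead of it and the grasp point (between the pads) is the TCP; z points along the fingers, y is the direction in which the jaws open and shut (so a half turn about z gives the same grasp; the last joint's range is limited). The gripper opens to 94 mm and grips with 3 to 60 N. Pads are 16 mm wide; open, the fingers measure 119 mm over their backs; the gripper's body (75 mm by 177 mm) begins 78 mm behind the grasp point.
Start: joints at [1.202, 0.417, -0.01, 1.614, 0.005, 1.111, -0.053], TCP at [0.201, -0.592, 0.224] pointing down, gripper open.
Joint ranges: [-2.81, 2.81], [-0.39, 2.02], [-1.27, 1.25], [0.06, 2.57], [-1.19, 4.33], [0.19, 2], [-2.82, 2.82]. Speed limits (rad/s): [1.89, 1.89, 2.39, 2.39, 3.01, 3.01, 3.01].

INTERFACE

Orientations are given as a 3x3 rotation matrix whose columns are the frame's x, y, z axes.
In Python, from rig import robot gives the robot as it stands. Calls block until the motion is done:
- robot.move_ptp(position, orientation): joint-space move of the TCP to a pose.
- robot.move_linear(position, velocity=0.15, frame=None, threshold=None): straight line of the TCP; frame=None keeps the orientation; velocity is the mean speed in m/s. With threshold (N) it stops when the force on the tool has changed by that much, and returns True; else False.
- robot.goto_joints(angles): joint-space move.
- robot.gripper_to(opening): finger opening in m; the grip force is fixed at half the most; returns when the fingers have stopped.
- robot.pause(seconds).
- robot.ik(position, orientation): joint angles nearest the present ones, or None.
- robot.get_state(): the state.
- robot.grab_frame(name): name is "scene" or "top" or "wrist"; returns the picture (480x640x3 uint8, red, green, blue); there is no depth.
- robot.camera_info(name): a dict with "fx", "fy", "cx", "cy" (pixels), "rvec" (rotation vector, rad) and "tvec" (3), from world to camera coordinates, as OpenCV has them. Camera axes: x right, y down, z forward; pixel columns grow to the right and rows downward; lengths in m; the calibration is good to about 2 mm. A picture is of the moment at which its call begins: read the wrist's pose just before it. camera_info takes no time and is no camera call; for the wrist camera it gives the pose at the moment of the call.
A pose or a line that the arm cannot do raises robot.PlanningError and nothing moves.
- robot.sign_off(): hands the job in, once; it reports no verdict.
The state is a dict: "time": time; "qpos": joint angles; "joint_vel": joint speeds; "effort": joint torques, N m; "ee_pos": TCP position; "tool_rot": TCP orientation; "force": force on the tool from outside, world axes, zero at the start; "moment": the same for the moment, N m; "opening": finger opening in m.
Only numpy, scipy, OpenCV 4.12 (cv2) and the standard library are available. Lean on these libraries where they do the work, as an engineer would, in place of code of your own. Each camera call takes 0.05 s, during which the arm holds its last target.

TASK

Stow the dark torque strut in the rack bay by pushing it along the deck with the fingers: push one end in past the white upright first, at an angle, then push the other end round so that the whole strut lies behind the upright, flush along the rear rail at both ends. Do not lift the strut, and leave the other parts on the deck where they are.

Things in the scene. Friction and masses are not known exactly. Their poses are not given: they have to be found in the camera images.
- strut: loose torque strut, dark cast metal, 0.45 kg, lying flat, 260 mm long: a round bushed eye at each end (40 mm diameter, 26 mm high) joined by a straight beam 24 mm wide, its top at 22 mm, its underside 4 mm clear of the deck, so only the eyes slide on it. Origin: mid-length, deck level; y axis along it towards eye A, z up. Starts in front of the bay, on the robot's side
- strut_a (a point): centre of the strut's eye A (the robot's left-hand end at the start), 110 mm from the strut's middle, 13 mm above its underside
- strut_b (a point): centre of the strut's eye B (the right-hand end at the start), 110 mm from the middle, 13 mm above its underside
- bay: fixed bay, open above and towards the robot: white rear rail 40 mm high, 372 mm long, and a blue divider 45 mm high at each end. Origin: on the deck, middle of the rail's front face; x square into the rail (away from robot), y along it to the robot's left. Dividers' inner faces at y = +/-180 mm, 6 mm thick, reaching from x = 0 out to x = -131 mm. Strut flush on rail: eye centres at x = -20 mm
- upright: fixed white steel rack upright, 36 mm square C-section, 60 mm high, square to the bay, in its front line: 95 mm free depth from its rear face to the rail; its twin stands behind the rail. Origin: centre, deck level; in the bay's frame x = -113 mm, y = 30 to 70 mm. The opening to its right, up to the right divider, is 192 to 232 mm, less than the strut's length; the left one is too narrow
- piston: bystander: bare aluminium piston standing upright, 52 mm diameter, 51 mm high; origin at centre of its underside
- oil_filter: bystander: blue oil filter canister standing upright, 66 mm diameter, 72 mm high; origin at centre of its underside
- sprocket: bystander: steel chain sprocket lying flat, 114 mm diameter, 7 mm thick; origin at centre of its underside
- clutch_cover: bystander: dark round clutch cover lying flat, 136 mm diameter over its lugs, 39 mm high; origin at centre of its underside
- spray_can: bystander: silver can with a broad yellow band standing upright, 54 mm diameter, 170 mm high; origin at centre of its underside
- wrench: bystander: steel wrench lying flat, 190 mm long; origin at its underside

How it is judged:
By the outcome, as a careful person would: the job done as asked, in the order asked, and still so for the second after the job is handed in, with the robot touching nothing.
It also fails if it takes over 72 s, if anything falls off the work surface, if the arm or the gripper's body presses on something with over 40 N, if the wrist force passes 120 N, or if a joint passes its speed limit or range.

## Working session

There is one attempt and no reset: what is moved stays moved. The work goes in short steps, each a Python script; the robot and the scene stay as the last script left them, time stands still between calls to the robot, and variables do not carry over. Pictures are saved under pics/ and viewed, and the job is handed in when it is done.

```bash
ls; mkdir -p pics; python3 - <<'E'
from rig import robot
import cv2
for n in ["top","scene"]:
    f=robot.grab_frame(n); cv2.imwrite(f"pics/{n}0.png",f[:,:,::-1]); print(n,robot.camera_info(n))
s=robot.get_state(); print(s["time"],s["ee_pos"],s["tool_rot"],s["force"],s["opening"])
E
```

```text
pics
top {'fx': 474.2406763750666, 'fy': 474.2406763750666, 'cx': 319.63395021683954, 'cy': 241.29475257390922, 'rvec': array([ 2.15444303, -2.19384718,  0.12574145]), 'tvec': array([-0.00798653,  0.60407311,  1.14732276])}
scene {'fx': 466.5104559009129, 'fy': 466.5104559009129, 'cx': 312.82708718952676, 'cy': 242.10504466708392, 'rvec': array([ 0.93595172,  2.45848155, -1.13925809]), 'tvec': array([ 0.4454736, -0.2270856,  1.5009412])}
0.1 [ 0.20111965 -0.59145678  0.22392797] [[ 9.46750240e-01  3.21968695e-01 -3.76926584e-04]
 [ 3.21968910e-01 -9.46749786e-01  9.29232226e-04]
 [-5.76714759e-05 -1.00110947e-03 -9.99999497e-01]] [ 1.12137787  0.31949242 -0.00977587] 0.0938390486005179
```

View pics/top0.png

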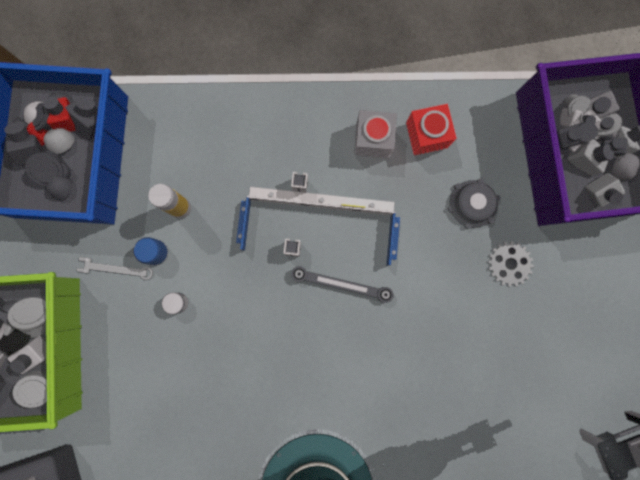

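View pics/scene0.png

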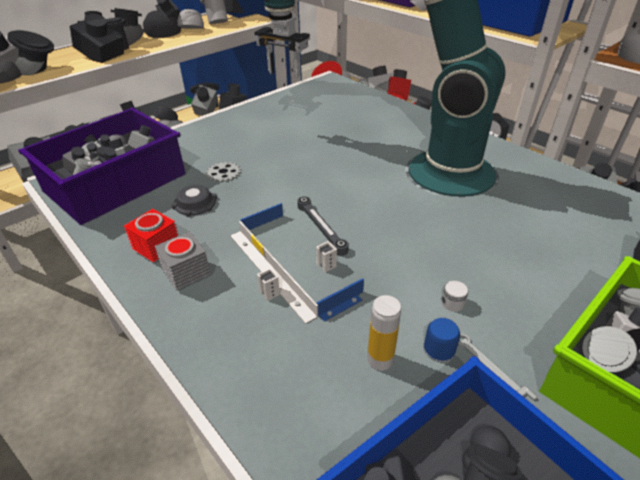

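The top view shows the rail from (249,192) to (394,207), the upright at about (291,247), eye A at about (299,273) and eye B at about (385,294). I'll zoom in to measure them.

```bash
cat > h.py <<'E'
import numpy as np, cv2
from rig import robot
def P(n,info=None):
    c=info or robot.camera_info(n); K=np.array([[c["fx"],0,c["cx"]],[0,c["fy"],c["cy"]],[0,0,1]]); R=cv2.Rodrigues(np.array(c["rvec"]))[0]; return K,R,np.array(c["tvec"])
def unproj(n,uv,z,info=None):
    K,R,t=P(n,info); d=R.T@np.linalg.solve(K,np.array([uv[0],uv[1],1.])); o=-R.T@t
    return o+d*(z-o[2])/d[2]
def proj(n,X,info=None):
    K,R,t=P(n,info); p=(np.atleast_2d(X)@R.T+t)@K.T; return p[:,:2]/p[:,2:]
def shot(n,name,roi=None,k=4):
    f=robot.grab_frame(n)[:,:,::-1].copy(); cv2.imwrite(f"pics/{name}_raw.png",f)
    if roi: x0,y0,x1,y1=roi; f=cv2.resize(f[y0:y1,x0:x1],None,fx=k,fy=k,interpolation=cv2.INTER_CUBIC)
    cv2.imwrite(f"pics/{name}.png",f); return f
E
python3 - <<'E'
import cv2
f=cv2.imread("pics/top0.png")[175:320,225:425]
cv2.imwrite("pics/z0.png",cv2.resize(f,None,fx=4,fy=4,interpolation=cv2.INTER_CUBIC))
E
```

```text
(no output)
```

View pics/z0.png

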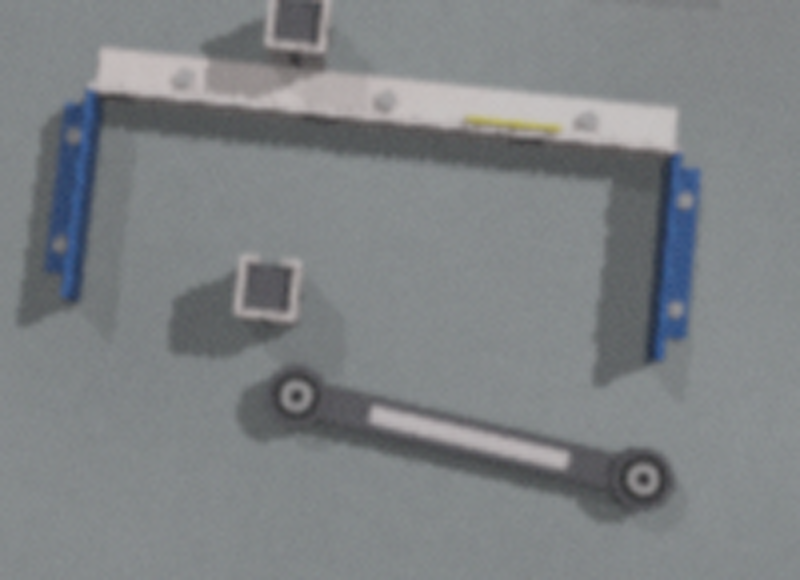

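Zoomed: the rail's front top edge runs (100,95)–(680,152), the upright's top is centred at (268,288), eye A is at (296,396) and eye B at (643,480).

```bash
python3 - <<'E'
from h import *
np.set_printoptions(precision=4,suppress=True)
def z(u,v,h): return unproj("top",((u+.5)/4-.5+225,(v+.5)/4-.5+175),h)[:2]
L=z(100,95,.04);Rr=z(678,152,.04)
print("rail",L,Rr,np.linalg.norm(L-Rr))
for nm,u,v in [("Ltop",97,95),("Lend",76,300),("Rtop",669,157),("Rend",653,360)]: print(nm,z(u,v,.045))
up=z(268,288,.06);A=z(296,396,.026);B=z(643,480,.026)
print("A",A,"B",B,np.linalg.norm(A-B))
y=(L-Rr)/np.linalg.norm(L-Rr); x=np.array([y[1],-y[0]])
print("yaw",np.degrees(np.arctan2(x[1],x[0])))
ld=[z(97,95,.045),z(76,300,.045)];rd=[z(669,157,.045),z(653,360,.045)]
for a in (ld,rd):
    d=a[0]-a[1]; print("div yaw",np.degrees(np.arctan2(d[1],d[0])),np.linalg.norm(d))
# origin
o=(L+Rr)/2
T=lambda p:np.array([(p-o)@x,(p-o)@y])
for nm,p in dict(L=L,R=Rr,up=up,A=A,B=B,l0=ld[0],l1=ld[1],r0=rd[0],r1=rd[1],base=np.zeros(2)).items(): print(nm,T(p))
print("o",o,up)
for u,v in [(238,256),(302,260),(298,322),(235,318)]: print(T(z(u,v,.06)))
E
```

```text
rail [0.7132 0.1532] [ 0.6713 -0.2054] 0.3610132436530175
Ltop [0.7123 0.1544]
Lend [0.5852 0.1676]
Rtop [ 0.6675 -0.1988]
Rend [ 0.5421 -0.1847]
A [0.5248 0.0346] B [ 0.469 -0.179] 0.22069459498741595
yaw -6.6612190621285015
div yaw -5.953093530582395 0.12777075001178104
div yaw -6.430304122542542 0.12621183350476053
L [0.     0.1805]
R [-0.     -0.1805]
up [-0.1113  0.0631]
A [-0.1734  0.0408]
B [-0.204  -0.1778]
l0 [-0.0011  0.1816]
l1 [-0.1289  0.18  ]
r0 [-0.0046 -0.1744]
r1 [-0.1308 -0.1749]
base [-0.6906 -0.0544]
o [ 0.6923 -0.0261] [0.5891 0.0495]
[-0.0937  0.0832]
[-0.0923  0.0444]
[-0.13    0.0429]
[-0.1313  0.081 ]
```

```bash
cat >> h.py <<'E'
YAW=np.radians(-6.5); OX=np.array([np.cos(YAW),np.sin(YAW)]); OY=np.array([-OX[1],OX[0]])
_o=np.array([0.6923,-0.0261])+0.003*OY
def W(b): return _o+b[0]*OX+b[1]*OY          # bay->world xy
def Bf(w): d=np.asarray(w)[:2]-_o; return np.array([d@OX,d@OY])
def rot(yaw):  # tool x at world yaw, z down
    x=np.array([np.cos(yaw),np.sin(yaw),0]); z=np.array([0,0,-1.]); return np.column_stack([x,np.cross(z,x),z])
def yb(theta): # world yaw of strut dir B->A; theta = angle from rail, A forward
    return YAW+np.pi/2-theta
def sd(theta): return np.array([np.sin(theta),np.cos(theta)]) # bay dir B->A
def P3(b,z): return np.append(W(b),z)
def eyes(name,guessA=None):
    """template track both eyes in top view; returns bay A,B"""
    f=robot.grab_frame("top")[:,:,::-1].copy(); cv2.imwrite(f"pics/{name}_raw.png",f)
    g=cv2.cvtColor(f,cv2.COLOR_BGR2GRAY); T=cv2.cvtColor(cv2.imread("pics/top0.png"),cv2.COLOR_BGR2GRAY)
    T=cv2.resize(T,None,fx=4,fy=4,interpolation=cv2.INTER_CUBIC); G=cv2.resize(g,None,fx=4,fy=4,interpolation=cv2.INTER_CUBIC)
    ps=[]
    for u,v in [(296,396),(643,480)]:
        u+=900;v+=700; t=T[v-22:v+23,u-22:u+23]; x0,y0,x1,y1=880,680,1760,1400
        r=cv2.matchTemplate(G[y0:y1,x0:x1],t,cv2.TM_CCOEFF_NORMED); 
        for k in range(3):
            _,s,_,m=cv2.minMaxLoc(r); p=(m[0]+x0+22,m[1]+y0+22); ps.append((s,p)); cv2.circle(r,m,14,-1,-1)
    ps.sort(reverse=True); 
    c=[(s,Bf(unproj("top",((p[0]+.5)/4-.5,(p[1]+.5)/4-.5),.026)),p) for s,p in ps]
    best=None
    for i in range(len(c)):
        for j in range(i+1,len(c)):
            d=abs(np.linalg.norm(c[i][1]-c[j][1])-.22)
            if d<.008 and (best is None or c[i][0]+c[j][0]-20*d>best[0]): best=(c[i][0]+c[j][0]-20*d,i,j)
    z=cv2.resize(f[170:320,220:420],None,fx=4,fy=4,interpolation=cv2.INTER_CUBIC); cv2.imwrite(f"pics/{name}.png",z)
    if best is None: print("no pair",[(round(s,2),b.round(3)) for s,b,_ in c]); return None
    a,b=c[best[1]],c[best[2]]
    if a[1][1]<b[1][1]: a,b=b,a
    th=np.arctan2(*(a[1]-b[1])); print(name,"A",a[1].round(4),round(a[0],2),"B",b[1].round(4),round(b[0],2),"len",np.linalg.norm(a[1]-b[1]).round(4),"theta",np.degrees(th).round(1))
    return a[1],b[1],th
def st(m=""):
    s=robot.get_state(); print(m,"t",round(s["time"],2),"tcp bay",Bf(s["ee_pos"]).round(4),"z",round(s["ee_pos"][2],4),"F",np.round(s["force"],1),"open",round(s["opening"],4),"q",np.round(s["qpos"],2)); return s
E
python3 - <<'E'
from h import *
A,B,th=eyes("e0")
for nm,b,t in [("B",B+.027*sd(th),th),("B'",B+.024*sd(th)-.035*sd(th),th),("A",A-.026*sd(th),th),("A1",np.array([-.07,-.045])-.022*sd(.69),.69),("A2",np.array([-.03,.09])-.022*sd(.49),.49),("pushB",np.array([-.2,-.1]),0),]:
  for z in (.15,.025):
    for off in (0,np.pi):
        q=robot.ik(P3(b,z),rot(yb(t)+off)); print(nm,W(b).round(3),z,round(off,1),None if q is None else np.round(q,2))
E
```

```text
e0 A [-0.1733  0.0383] 1.0 B [-0.2045 -0.1802] 1.0 len 0.2207 theta 8.1
B [ 0.476 -0.153] 0.15 0 [ 0.67  0.33 -0.5   1.98  0.2   0.89 -0.18]
B [ 0.476 -0.153] 0.15 3.1 [-0.61  0.5   1.09  2.02 -0.55  0.95 -2.63]
B [ 0.476 -0.153] 0.025 0 [ 0.62  0.54 -0.44  2.05  0.38  0.64 -0.34]
B [ 0.476 -0.153] 0.025 3.1 [-0.56  0.83  1.08  2.08 -1.    0.88 -2.28]
B' [ 0.466 -0.19 ] 0.15 0 [ 0.72  0.33 -0.47  1.97  0.19  0.89 -0.1 ]
B' [ 0.466 -0.19 ] 0.15 3.1 [-0.53  0.51  1.09  2.01 -0.55  0.96 -2.55]
B' [ 0.466 -0.19 ] 0.025 0 [ 0.67  0.54 -0.42  2.04  0.36  0.64 -0.24]
B' [ 0.466 -0.19 ] 0.025 3.1 [-0.48  0.84  1.08  2.07 -1.    0.89 -2.21]
A [0.518 0.009] 0.15 0 [ 0.46  0.39 -0.65  1.93  0.29  0.92 -0.59]
A [0.518 0.009] 0.15 3.1 [ 0.77  0.55 -1.08  1.92  0.57  1.02  2.32]
A [0.518 0.009] 0.025 0 [ 0.34  0.57 -0.51  2.    0.44  0.68 -0.71]
A [0.518 0.009] 0.025 3.1 [ 0.75  0.84 -1.09  1.99  0.95  0.94  2.04]
A1 [ 0.602 -0.075] 0.15 0 [ 0.46  0.51 -0.52  1.71  0.3   0.99 -0.97]
A1 [ 0.602 -0.075] 0.15 3.1 [ 0.82  0.73 -1.09  1.7   0.7   1.15  1.88]
A1 [ 0.602 -0.075] 0.025 0 [ 0.38  0.67 -0.42  1.78  0.37  0.77 -1.02]
A1 [ 0.602 -0.075] 0.025 3.1 [ 0.82  0.96 -1.09  1.76  0.98  1.07  1.7 ]
A2 [0.661 0.052] 0.15 0 [ 0.28  0.63 -0.59  1.56  0.38  1.07 -1.01]
A2 [0.661 0.052] 0.15 3.1 [ 0.56  0.82 -1.09  1.55  0.76  1.24  1.88]
A2 [0.661 0.052] 0.025 0 [ 0.2   0.76 -0.47  1.63  0.42  0.86 -1.04]
A2 [0.661 0.052] 0.025 3.1 [ 0.56  1.03 -1.09  1.61  0.99  1.14  1.75]
pushB [ 0.483 -0.1  ] 0.15 0 [ 0.62  0.32 -0.56  1.99  0.22  0.88 -0.17]
pushB [ 0.483 -0.1  ] 0.15 3.1 [-0.72  0.48  1.09  2.03 -0.53  0.94 -2.61]
pushB [ 0.483 -0.1  ] 0.025 0 [ 0.55  0.54 -0.49  2.06  0.42  0.64 -0.34]
pushB [ 0.483 -0.1  ] 0.025 3.1 [-0.67  0.82  1.08  2.1  -1.    0.87 -2.24]
```

```bash
python3 - <<'E'
from h import *
A,B,th=eyes("e1")
robot.gripper_to(.033)
p=B+.029*sd(th); R=rot(yb(th))
robot.move_ptp(P3(p,.12),R); st("above")
print(robot.move_linear(P3(p,.025),.1,threshold=6)); st("down")
p2=p-.042*sd(th)
print(robot.move_linear(P3(p2,.025),.08,threshold=25)); st("pushed")
robot.move_linear(P3(p2+.004*sd(th),.025),.08)
robot.move_linear(P3(p2+.004*sd(th),.12),.15); st("up")
eyes("e2")
E
```

```text
e1 A [-0.1733  0.0383] 1.0 B [-0.2045 -0.1802] 1.0 len 0.2207 theta 8.1
above t 3.16 tcp bay [-0.2003 -0.1527] z 0.1201 F [-0.4 -0.7  0.2] open 0.0333 q [ 0.66  0.37 -0.49  2.    0.24  0.82 -0.22]
False
down t 4.26 tcp bay [-0.2001 -0.1516] z 0.0255 F [0.9 0.4 0.3] open 0.0331 q [ 0.59  0.53 -0.42  2.05  0.35  0.63 -0.32]
False
pushed t 4.93 tcp bay [-0.2066 -0.194 ] z 0.025 F [0.  0.1 0.4] open 0.0327 q [ 0.67  0.53 -0.41  2.04  0.35  0.64 -0.23]
up t 5.97 tcp bay [-0.2062 -0.1891] z 0.1193 F [ 0.3 -0.2  0. ] open 0.0328 q [ 0.73  0.38 -0.49  1.99  0.24  0.83 -0.15]
no pair [(0.98, array([-0.18 ,  0.003])), (0.98, array([-0.179,  0.003])), (0.56, array([-0.262, -0.087])), (0.54, array([-0.3  , -0.133])), (0.53, array([-0.3  , -0.133])), (0.52, array([-0.263, -0.087]))]
```

View pics/e2.png

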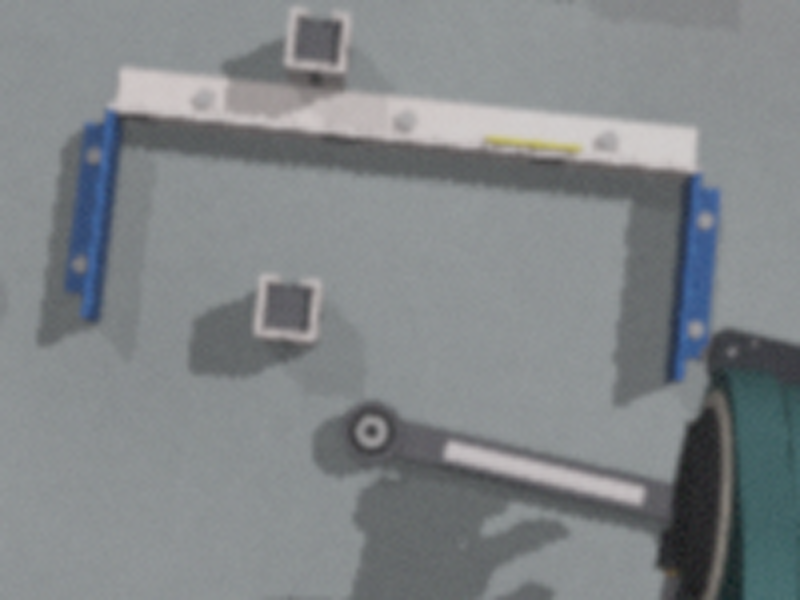

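The picture shows eye A clear at (371,431), to the right of the upright, with the beam still at about 8°. The gripper hides B. Next I'll push A forward, rotating the strut about B.

```bash
python3 - <<'E'
from h import *
th=np.radians(8.1); A=np.array([-.1795,.003]); B=A-.22*sd(th); print(B)
p=A-.028*sd(th)
robot.move_linear(P3(p,.12),.2,frame=rot(yb(th)))
print(robot.move_linear(P3(p,.025),.1,threshold=6)); st("down")
for t in (20,31,42):
    t=np.radians(t); q=B+(.22-.028)*sd(t)+.004*np.array([np.cos(t),-np.sin(t)])
    print(q,robot.move_linear(P3(q,.025),.08,frame=rot(yb(t)),threshold=25)); st()
eyes("e3")
E
```

```text
[-0.21049827 -0.2148052 ]
False
down t 8.1 tcp bay [-0.1831 -0.0247] z 0.0255 F [ 0.6 -0.6  0.7] open 0.0329 q [ 0.37  0.55 -0.46  2.03  0.39  0.65 -0.6 ]
[-0.14107163 -0.0357523 ] False
 t 8.8 tcp bay [-0.1412 -0.0357] z 0.025 F [-0.8  0.1  1.5] open 0.0327 q [ 0.34  0.59 -0.4   1.93  0.35  0.69 -0.74]
[-0.10818229 -0.05228924] False
 t 9.41 tcp bay [-0.1085 -0.052 ] z 0.0249 F [ 0.4 -0.2  0.7] open 0.0332 q [ 0.33  0.63 -0.35  1.84  0.31  0.72 -0.85]
[-0.07905262 -0.07479792] False
 t 10.02 tcp bay [-0.0793 -0.0745] z 0.025 F [ 0.4  0.8 -0.1] open 0.0329 q [ 0.32  0.66 -0.3   1.77  0.27  0.75 -0.97]
no pair [(0.51, array([ 0.007, -0.125])), (0.51, array([-0.306,  0.1  ])), (0.51, array([ 0.006, -0.125])), (0.5, array([-0.08 , -0.057])), (0.5, array([-0.013, -0.145])), (0.5, array([-0.287, -0.05 ]))]
```

View pics/e3.png

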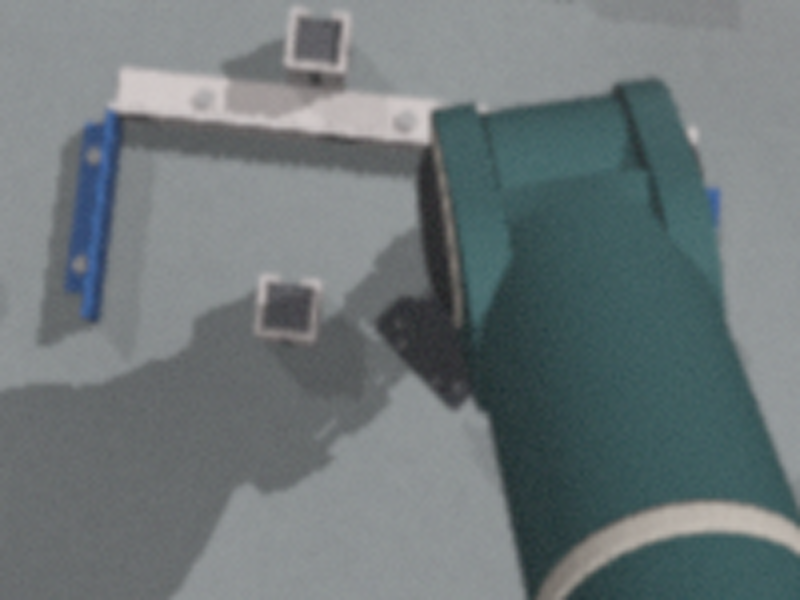

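The arm hides the strut here, so I'll look through the scene and wrist cameras.

```bash
python3 - <<'E'
from h import *
a=shot("scene","s4",(200,160,400,310),2); b=shot("wrist","w4")
b=cv2.resize(b,(400,300)); cv2.imwrite("pics/c4.png",np.hstack([a,b]))
E
```

```text
(no output)
```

View pics/c4.png

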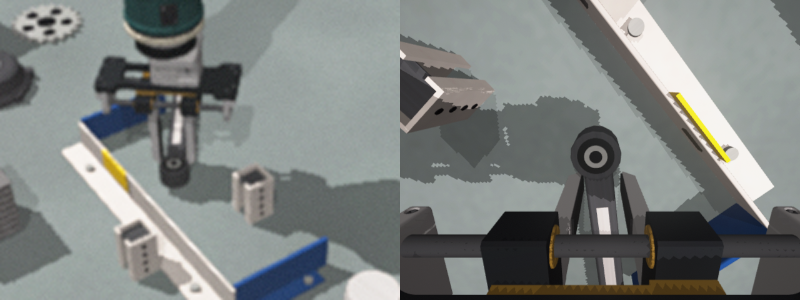

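The wrist view (right) shows eye A just ahead of the straddling fingers at about (195,156) in the half-picture, with the upright at its upper left and the rail ahead. Next I'll tow A left behind the upright and check with the wrist camera.

```bash
cat >> h.py <<'E'
def wristA(name,c0=(314,250)):
    info=robot.camera_info("wrist"); f=robot.grab_frame("wrist")[:,:,::-1].copy(); cv2.imwrite(f"pics/{name}.png",f)
    g=cv2.cvtColor(f,cv2.COLOR_BGR2GRAY); T=cv2.cvtColor(cv2.imread("pics/w4.png"),cv2.COLOR_BGR2GRAY)[c0[1]-24:c0[1]+25,c0[0]-24:c0[0]+25]
    r=cv2.matchTemplate(g[100:400],T,cv2.TM_CCOEFF_NORMED); _,s,_,m=cv2.minMaxLoc(r); uv=(m[0]+24,m[1]+124)
    a=Bf(unproj("wrist",uv,.026,info)); print(name,"A",a.round(4),"score",round(s,2),"uv",uv); return a
E
python3 - <<'E'
from h import *
A=wristA("w5"); s=st()
d=A-Bf(s["ee_pos"]); print("TCP->A bay",d,np.linalg.norm(d),"theta_est",np.degrees(np.arctan2(*d)))
th=np.radians(41)
At=np.array([-.045,.03]); Am=np.array([-.031,.092])
for a,t in ((np.array([-.055,-.02]),38),(np.array([-.042,.035]),33),(np.array([-.031,.088]),29)):
    t=np.radians(t); q=a-.0205*sd(t)
    print(q.round(4),robot.move_linear(P3(q,.025),.08,frame=rot(yb(t)),threshold=20)); st()
    a=wristA(f"w6_{int(1000*t)}"); d=a-Bf(robot.get_state()["ee_pos"]); print(np.linalg.norm(d),np.degrees(np.arctan2(*d)))
E
```

```text
w5 A [-0.0617 -0.0492] score 1.0 uv (314, 250)
 t 10.22 tcp bay [-0.0793 -0.0745] z 0.0251 F [ 0.  -0.6  0.8] open 0.0328 q [ 0.32  0.66 -0.3   1.77  0.27  0.75 -0.97]
TCP->A bay [0.01762972 0.02528581] 0.03082497826313559 theta_est 34.88490046799451
[-0.0676 -0.0362] False
 t 10.87 tcp bay [-0.0676 -0.0359] z 0.0249 F [-0.2 -0.3 -0.1] open 0.0328 q [ 0.27  0.68 -0.32  1.74  0.29  0.77 -0.97]
w6_663 A [-0.0547 -0.0189] score 0.98 uv (321, 268)
0.021687573558400456 36.54100236347876
[-0.0532  0.0178] False
 t 11.77 tcp bay [-0.0531  0.0176] z 0.0251 F [-0.1  0.2 -0.5] open 0.0328 q [ 0.2   0.71 -0.34  1.69  0.31  0.8  -0.97]
w6_575 A [-0.0417  0.0355] score 0.98 uv (321, 268)
0.021423040186221473 31.94610883410644
[-0.0409  0.0701] False
 t 12.64 tcp bay [-0.0408  0.07  ] z 0.025 F [ 0.1 -1.   0.3] open 0.0328 q [ 0.13  0.74 -0.35  1.63  0.32  0.83 -0.98]
w6_506 A [-0.0308  0.0886] score 0.98 uv (321, 268)
0.021422403494951753 27.981972766557075
```

```bash
python3 - <<'E'
from h import *
s=st(); t=np.radians(29); c=Bf(s["ee_pos"])-.007*sd(t)
robot.move_linear(P3(c,.025),.06); robot.move_linear(P3(c,.12),.15)
robot.move_linear(P3([-.24,-.17],.13),.3,frame=rot(yb(0.)))
robot.gripper_to(.0); st()
eyes("e7"); a=shot("scene","s7",(200,160,400,310),2); b=shot("wrist","w7")
b=cv2.resize(b,(400,300)); cv2.imwrite("pics/c7.png",np.vstack([np.hstack([a,b]),cv2.copyMakeBorder(cv2.resize(cv2.imread("pics/e7.png"),(400,300)),0,0,0,400,0)]))
E
```

```text
t 12.69 tcp bay [-0.0408  0.0697] z 0.0251 F [ 0.2 -0.7 -0.1] open 0.0328 q [ 0.13  0.74 -0.35  1.63  0.32  0.83 -0.98]
 t 15.57 tcp bay [-0.24 -0.17] z 0.13 F [-0.4 -0.6  0.3] open 0.0002 q [ 0.74  0.3  -0.51  2.07  0.2   0.82  0.  ]
e7 A [-0.0328  0.0876] 0.98 B [-0.1233 -0.113 ] 0.98 len 0.2201 theta 24.3
```

View pics/c7.png

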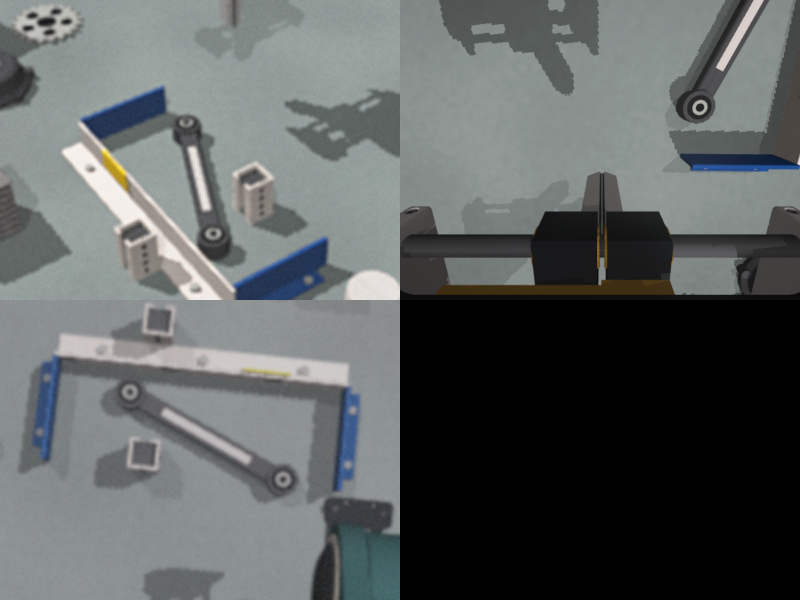

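The pictures agree: A is behind the upright and B is still out in front. Measured A is (-0.033, 0.088) and B is (-0.123, -0.113), with θ about 24°. Now I'll push B round with closed fingers, then press the beam flush with the fingers open.

```bash
python3 - <<'E'
from h import *
A=np.array([-.0328,.0876]); R=rot(YAW)
n=lambda t:np.array([np.cos(t),-np.sin(t)])
t0=np.radians(24.3); q=A-.22*sd(t0)-.046*n(t0)
robot.move_linear(P3(q,.13),.2,frame=R); st("over")
print(robot.move_linear(P3(q,.025),.12,threshold=6)); st("down")
for t in (20,13,6,0):
    t=np.radians(t); p=A-.22*sd(t)-.028*n(t)
    print(p.round(4),robot.move_linear(P3(p,.025),.08,threshold=25)); st()
p=p-np.array([.03,0]); robot.move_linear(P3(p,.025),.1); robot.move_linear(P3(p,.12),.15)
robot.move_linear(P3([-.25,-.17],.13),.3)
robot.gripper_to(.094); st()
eyes("e8")
E
```

```text
over t 17.44 tcp bay [-0.1654 -0.0942] z 0.13 F [-0.8  0.6 -0.3] open 0.0004 q [ 0.32  0.37 -0.23  1.94  0.11  0.85 -1.65]
False
down t 18.47 tcp bay [-0.1648 -0.094 ] z 0.0256 F [-0.5  0.6  0.7] open 0.0005 q [ 0.28  0.54 -0.19  1.99  0.17  0.63 -1.7 ]
[-0.1344 -0.1096] False
 t 19.05 tcp bay [-0.1344 -0.1095] z 0.025 F [-0.4 -0.2  0.6] open 0.0007 q [ 0.3   0.58 -0.19  1.91  0.17  0.67 -1.67]
[-0.1096 -0.1205] False
 t 19.54 tcp bay [-0.1098 -0.1204] z 0.0249 F [ 0.2  0.1 -0.1] open 0.0004 q [ 0.32  0.61 -0.19  1.84  0.17  0.7  -1.65]
[-0.0836 -0.1283] False
 t 20.03 tcp bay [-0.0839 -0.1281] z 0.0249 F [ 0.2 -0.2 -0.2] open 0.0006 q [ 0.32  0.65 -0.18  1.77  0.17  0.74 -1.63]
[-0.0608 -0.1324] False
 t 20.48 tcp bay [-0.0611 -0.1323] z 0.0249 F [ 0.4 -0.6  0.4] open 0.0004 q [ 0.32  0.68 -0.18  1.71  0.16  0.77 -1.63]
 t 23.86 tcp bay [-0.25 -0.17] z 0.13 F [ 1.1 -0.   0.4] open 0.0941 q [ 0.49  0.25 -0.22  2.1   0.07  0.79 -1.45]
e8 A [-0.0317  0.0833] 0.98 B [-0.0301 -0.1371] 0.98 len 0.2204 theta -0.4
```

View pics/e8.png

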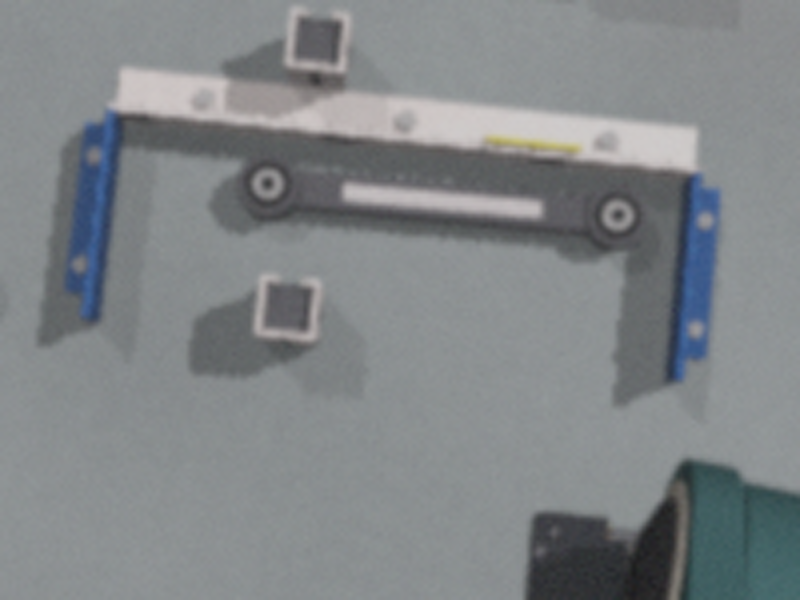

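A and B both stand about 11 mm off flush, parallel to the rail. Now I'll press it flush with both open fingers on the beam.

```bash
python3 - <<'E'
from h import *
R=rot(YAW); y=-.027
robot.move_linear(P3([-.070,y],.13),.2,frame=R)
print(robot.move_linear(P3([-.070,y],.025),.12,threshold=6)); st("down")
print(robot.move_linear(P3([-.053,y],.025),.06,threshold=12))
print(robot.move_linear(P3([-.035,y],.025),.03,threshold=12)); s=st("pressed")
robot.pause(.3); st()
c=Bf(s["ee_pos"])-np.array([.022,0])
robot.move_linear(P3(c,.025),.1); robot.move_linear(P3(c,.13),.2)
robot.move_linear(P3([-.27,-.22],.15),.3); st()
eyes("e9"); shot("scene","s9",(200,160,400,310),4)
E
```

```text
False
down t 26.23 tcp bay [-0.0695 -0.027 ] z 0.0257 F [ 0.  -0.1  0.2] open 0.0942 q [ 0.18  0.66 -0.22  1.74  0.19  0.75 -1.82]
False
True
pressed t 27.16 tcp bay [-0.0402 -0.0269] z 0.0244 F [-0.4  0.6 -0.2] open 0.0942 q [ 0.17  0.71 -0.21  1.66  0.19  0.8  -1.81]
 t 27.46 tcp bay [-0.0403 -0.027 ] z 0.0243 F [-0.6 -0.1  0.5] open 0.094 q [ 0.17  0.71 -0.21  1.66  0.19  0.8  -1.81]
 t 29.6 tcp bay [-0.2694 -0.2192] z 0.1497 F [0.3 0.3 0.1] open 0.094 q [ 0.59  0.22 -0.19  2.09  0.06  0.84 -1.32]
e9 A [-0.0183  0.0828] 0.98 B [-0.0199 -0.1375] 0.99 len 0.2203 theta 0.4
```

View pics/e9.png

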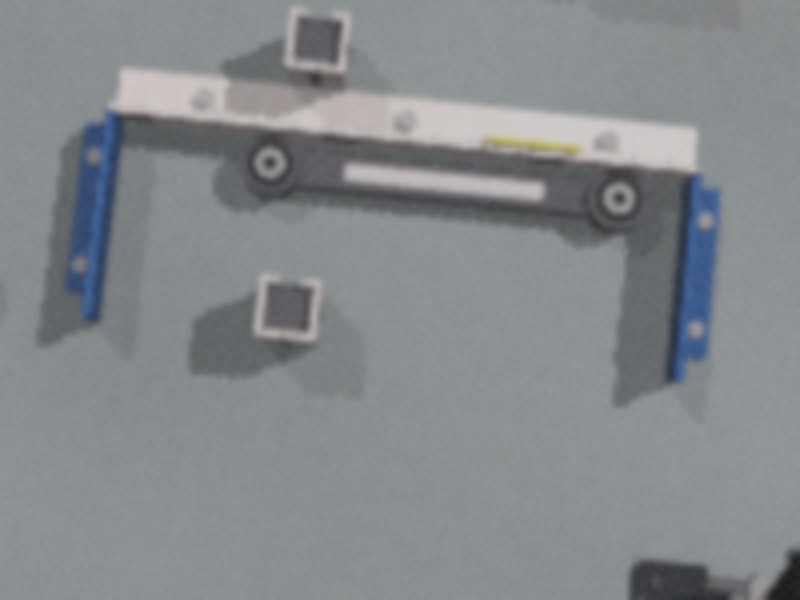

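View pics/s9.png

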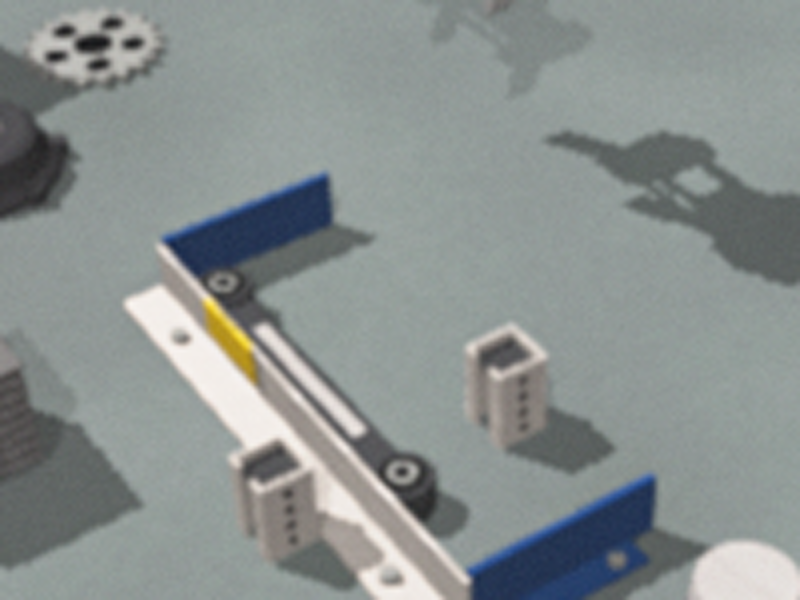

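Both eyes read about -19 mm and lie against the rail. B looks perhaps 1.5 mm off relative to A, which is within my yaw uncertainty. I'll check by touch, pressing gently on each eye.

```bash
python3 - <<'E'
from h import *
R=rot(YAW); robot.gripper_to(0.)
for nm,y in (("B",-.1375),("A",.0828),("B2",-.1375)):
    robot.move_linear(P3([-.066,y],.12),.25,frame=R)
    print(robot.move_linear(P3([-.066,y],.025),.12,threshold=6))
    robot.move_linear(P3([-.053,y],.025),.06)
    print(nm,robot.move_linear(P3([-.040,y],.025),.03,threshold=10)); s=st("pressed")
    robot.move_linear(P3([-.066,y],.025),.1); robot.move_linear(P3([-.066,y],.12),.2)
robot.move_linear(P3([-.30,-.25],.16),.3); st()
eyes("e10"); shot("top","t10")
a=cv2.imread("pics/top0.png");b=cv2.imread("pics/t10.png")
d=cv2.absdiff(a,b).max(2); cv2.imwrite("pics/c10.png",b)
T=cv2.cvtColor(a,6);G=cv2.cvtColor(b,6)
for nm,(u,v) in dict(piston=(173,303),oil=(150,251),sprocket=(511,264),clutch=(476,201),can=(168,199),wrench=(145,271),wr2=(85,265)).items():
    r=cv2.matchTemplate(G[v-30:v+30,u-30:u+30],T[v-18:v+18,u-18:u+18],5); _,s,_,m=cv2.minMaxLoc(r); print(nm,m[0]-12,m[1]-12,round(s,3))
E
```

```text
False
B True
pressed t 33.77 tcp bay [-0.0484 -0.1375] z 0.0244 F [-2.   1.   1.4] open 0.0002 q [ 0.33  0.7  -0.18  1.67  0.17  0.79 -1.62]
False
A True
pressed t 37.41 tcp bay [-0.0463  0.0829] z 0.0244 F [-1.5 -0.2  1.2] open 0.0003 q [ 0.01  0.72 -0.22  1.64  0.2   0.81 -1.98]
False
B2 True
pressed t 41.03 tcp bay [-0.0483 -0.1375] z 0.0244 F [-1.8  0.8  0.8] open 0.0008 q [ 0.33  0.7  -0.19  1.67  0.17  0.79 -1.62]
 t 43.01 tcp bay [-0.2991 -0.2494] z 0.1596 F [ 1.  -0.1  0.5] open 0.0003 q [ 0.66  0.17 -0.18  2.12  0.04  0.86 -1.22]
e10 A [-0.0176  0.0828] 0.98 B [-0.0199 -0.1375] 0.98 len 0.2204 theta 0.6
piston 0 0 0.998
oil 0 0 0.994
sprocket 0 0 0.999
clutch 0 0 0.998
can 0 0 0.999
wrench 0 0 0.997
wr2 0 0 0.988
```

View pics/c10.png

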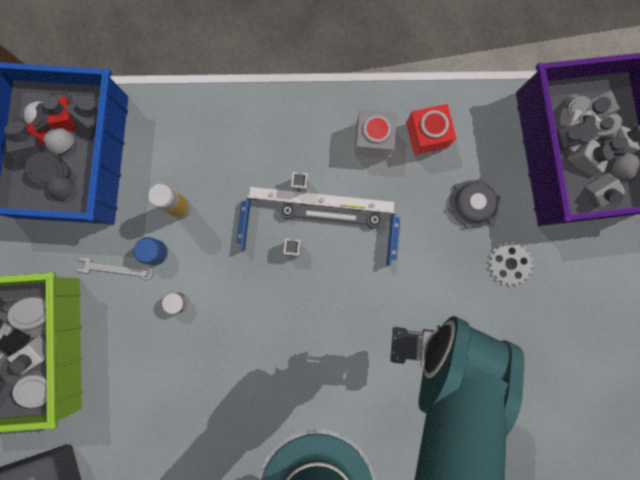

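```bash
python3 - <<'E'
from h import *
print(robot.sign_off())
E
```

```text
the job is handed in; nothing more can be done
None
```

The strut is stowed behind the upright, flush on the rear rail at both ends. I handed it in at about 43 s on the robot's clock.

**What I did**
1. I slid the strut about 36 mm to the right, to clear the upright, with the fingers loosely straddling the beam and not gripping it.
2. I pushed eye A in past the upright at about 40° and left behind it.
3. I pushed eye B round with closed fingers.
4. I pressed the beam flush with the fingers open, then pressed each eye in turn. Every move was along the deck, with no lifting.

**Last checks**
- **Camera:** eye A is at x = -17.6 mm and eye B at -19.9 mm in the bay frame, against -20 mm nominal. The eyes measured 220 mm apart, as they should.
- **Touch:** pressing each eye met a hard stop at 10 N. B stopped at the same place before and after A was pressed.
- **Other parts:** all six bystanders matched the first picture with no shift. The gripper was well clear of everything when I handed in.

**One disagreement:** camera and touch both show a tilt of about 0.5° (2 mm) between the strut and my assumed bay direction. I put this down to error in my estimate of the bay's angle (rail and divider edges gave between -6.0° and -6.7°), because both ends were hard against the rail.

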